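# Stand the slumped book up and put its neighbour back in the row

## Task

A book has been taken out of the row on the desk pad and the one beside it has slumped over onto the stone bookend, closing the gap. Push the slumped book back upright against the other books, and push the book that stands waiting beside the row straight into the freed gap until its spine is flush with the other spines. Only push with the fingers: do not lift any book, leave every book standing, and do not disturb the stapler, mug or rubber stamp.

Things in the scene. Friction and masses are not known exactly. Their poses are not given: they have to be found in the camera images.
- near_bookend: Agate bookend at the row's end nearer the robot; heavy, never moves. Slab 34 mm thick (x -23 to +11 mm), 120 mm wide, rounded top 116 mm high at the middle, on a brass plate 54 x 124 x 6 mm (x -27 to +27). Origin: centre of the plate's underside, on the desk pad 4 mm above the desk. -x points along the row to the far bookend, -y to the side where the waiting book stands.
- far_bookend: A second bookend of the same size at the far end of the row; it does not move. Its -x points along the row to the near bookend (the opposite of the near one). Origin: centre of the plate's underside.
- row_book_1: Upright bound book in the row, loose, spine flush with the other spines. Origin: centre of its underside. Its z points up along its height, x across its thickness, -y out of its spine. Brown, 34 mm thick, 167 mm deep, 222 mm tall; stands against the far bookend.
- row_book_2: Upright bound book in the row, loose, spine flush with the other spines. Origin: centre of its underside. Its z points up along its height, x across its thickness, -y out of its spine. Blue, 34 mm thick, 160 mm deep, 228 mm tall; the middle one.
- row_book_3: Upright bound book in the row, loose, spine flush with the other spines. Origin: centre of its underside. Its z points up along its height, x across its thickness, -y out of its spine. Brown, 30 mm thick, 162 mm deep, 232 mm tall (spine 80 mm from the origin); the last upright one, next to the slumped book. Its x points along the row to the near bookend.
- slumped_book: Blue book, 24 mm thick, 152 deep, 210 tall, 0.4 kg, loose. Its heel is by row_book_3; it leans about 0.37 rad over the near bookend, on the slab's top edge, its upper part overhanging. Origin: centre of its underside; z along its leaning height, x out of the overhanging cover (at x = 12 mm), -y out of its spine. 2 to 5 N near its top stands it up; it then stands by itself.
- waiting_book: Brown book, 26 mm thick, 152 deep, 222 tall, 0.5 kg, loose, upright beside the row at its gap, spine outward. Origin: centre of its underside; z up, x across its thickness, -y out of its spine (75 mm out). It slides along its y into the gap, about 42 mm wide (near bookend's plate to slumped book's cover) once that is upright. Pushed below 90 mm height it slides; higher it may tip.
- waiting_book_spine (a point): Point on the middle of the waiting book's spine, 100 mm above its foot.
- row_book_3_spine (a point): Point on the middle of row_book_3's spine, 100 mm above its foot.
- stapler: Black desk stapler 36 x 153 x 44 mm, a loose bystander on the desk on the robot's side of the row. Origin: centre of its underside.
- mug: White mug 84 x 123 x 91 mm, a loose bystander on the desk to the right of the row. Origin: centre of its underside.
- rubber_stamp: Wooden rubber stamp 24 x 48 x 66 mm, a loose bystander standing on the desk. Origin: centre of its underside.
Not all that is in view belongs to the job. What is shaped like the waiting_book but turquoise is not meant.

How it is judged:
By the outcome, as a careful person would: the job done as asked, in the order asked, and still so for the second after the job is handed in, with the robot touching nothing.
It also fails if it takes over 58 s, if anything falls off the work surface, if the arm or the gripper's body presses on something with over 40 N, if the wrist force passes 120 N, or if a joint passes its speed limit or range.

## Robot

A 6-joint arm with a two-finger parallel gripper is mounted at the origin on a cart in front of the work surface, level with it; the furniture and walls round the work are solid. World frame = base frame: x ahead of the robot, y to its left, z up, the work surface at z = 0. Lengths are in m, angles in rad, forces in N, time in s.
With the tool pointing down it reaches from about 0.35 to 0.975 m from the base axis. Payload 4.9 kg.
Tool frame: the origin (TCP) lies at the very end of the fingers, on their centre line; the grasp point (between the pads) lies 19 mm behind it; x points along the fingers, z is the direction in which the jaws open and shut, and the axes are right-handed (so a half turn about x gives the same grasp; the last joint's range is limited). The gripper opens to 85 mm and grips with 20 to 120 N. Pads are 22 mm wide; open, the fingers measure 114 mm over their backs; the gripper's body (76 mm by 85 mm) begins 54 mm behind the grasp point. The pads swing forward as they close: fully open they stand 13 mm farther back than shut.
Start: joints at [-0.119, 0.053, 1.613, -0, 1.476, -0.119], TCP at [0.625, 0, 0.231] pointing down, gripper open.
Joint ranges: [-3.01, 3.01], [-1.01, 2.22], [0.06, 2.58], [-1.02, 4.17], [0.09, 2.62], [-3.14, 3.14]. Speed limits (rad/s): [2.57, 2.57, 3.14, 3.14, 3.14, 3.14].

## Interface

Orientations are given as a unit quaternion [w, x, y, z].
In Python, from plant import manip, viewer gives the robot as it stands.
- The arm moves only by the shell command python3 -m inch 'ROWS'. ROWS is JSON, a list of rows, each an object with "fingers": the opening, from -1 (shut) to 1 (fully open), so that 0 is half open; "delta_pos": the shift along the tool's x, y, z in cm, a list of three; "twist": the turn, a rotation vector about the tool's x, y, z in degrees, a list of three. A call has 1 to 5 rows; each row shifts and turns the commanded pose from where the row before left it, along the tool's axes as they then stand; what a row does not reach is not made up. A row lasts 1/8 s, in which the tool goes at most 62.5 mm and 10.7 degrees, less where a joint would pass 70% of its speed; a pose out of reach is approached as far as the arm can. A call is refused whole if a number of a shift passes 6.25 or a number of a turn 10.7, either way. A call with a gripper value outside its range is refused whole. The fingers move at their own pace and stop on an object; the grip force is fixed at half the most. Time passes only in rows, so rows that do not move let the fingers close. It gives the time, the measured TCP pose, the force and the opening at its end, in the units of the state.
- manip.state(): the state, without advancing time (a new reading comes with each control period).
- viewer.grab_frame(name): name is "scene" or "side" or "wrist"; returns a dict with "pixels" (384x512x3 uint8, blue, green, red), "range_z" (384x512 float32, m along the optical axis (not along the pixel's ray), 0 where there is no reading), "K" (3x3 intrinsics, pixels), "pose" (4x4, takes a point from camera to world coordinates). Camera axes: x right, y down, z forward; pixel columns grow to the right and rows downward; lengths in m; the calibration is good to about 2 mm. A picture is of the moment at which its call begins.
- manip.job_done(): hands the job in, once; it reports no verdict.
The state is a dict: "time": time; "joint_pos": joint angles; "joint_vel": joint speeds; "joint_efforts": joint torques, N m; "tool_pos": TCP position; "tool_rot": TCP orientation; "contact_force": force on the tool from outside, world axes, zero at the start; "ft_torque": the same for the moment, N m; "gripper_width": opening from 0.0 (shut) to 1.0 (fully open).
Only numpy, scipy, OpenCV 4.12 (cv2) and the standard library are available. Lean on these libraries where they do the work, as an engineer would, in place of code of your own. Each camera call takes 0.05 s, during which the arm holds its last target.

## Working session

There is one attempt and no reset: what is moved stays moved. The work goes in short steps, Python scripts to look and compute and a shell command to move; the robot and the scene stay as the last step left them, time stands still between calls to the robot, and variables do not carry over. Pictures are saved under pics/ and viewed, and the job is handed in when it is done.

```bash
mkdir -p pics; ls
cat > h.py <<'E'
import numpy as np, cv2
from plant import manip, viewer
def grab(n,tag):
    f=viewer.grab_frame(n); np.savez(f'pics/{tag}_{n}.npz',**f); cv2.imwrite(f'pics/{tag}_{n}.png',f['pixels']); return f
def load(n,tag): return dict(np.load(f'pics/{tag}_{n}.npz'))
def pt(f,u,v,z=None):
    K=f['K'];P=f['pose'];d=np.array([(u-K[0,2])/K[0,0],(v-K[1,2])/K[1,1],1.])
    if z is None:
        r=f['range_z'][int(v),int(u)]; return (P[:3,:3]@(d*r)+P[:3,3])
    D=P[:3,:3]@d; return P[:3,3]+D*(z-P[2,3])/D[2]
def cloud(f):
    K=f['K'];P=f['pose'];h,w=f['range_z'].shape
    u,v=np.meshgrid(np.arange(w),np.arange(h));r=f['range_z']
    c=np.stack([(u-K[0,2])/K[0,0]*r,(v-K[1,2])/K[1,1]*r,r],-1)
    return c@P[:3,:3].T+P[:3,3]
E
python3 - <<'E'
from h import *
np.set_printoptions(precision=4,suppress=True)
for n in ['scene','side','wrist']:
    f=grab(n,'a'); print(n,f['pose'],f['K'])
print(manip.state())
E
```

```text
pics
scene [[ 0.6274  0.5622 -0.5387  1.1532]
 [ 0.7785 -0.4661  0.4203 -0.4707]
 [-0.0148 -0.6831 -0.7302  0.8779]
 [ 0.      0.      0.      1.    ]] [[394.8196   0.     257.1628]
 [  0.     394.8196 190.8366]
 [  0.       0.       1.    ]]
side [[-0.8557 -0.2884  0.4297  0.2181]
 [-0.5171  0.5107 -0.6869  0.6175]
 [-0.0214 -0.8099 -0.5861  0.6196]
 [ 0.      0.      0.      1.    ]] [[361.9067   0.     252.9864]
 [  0.     361.9067 191.2911]
 [  0.       0.       1.    ]]
wrist [[ 1.      0.0013 -0.0019  0.625 ]
 [ 0.0006 -0.9527 -0.3038  0.0782]
 [-0.0022  0.3038 -0.9527  0.3739]
 [ 0.      0.      0.      1.    ]] [[272.1696   0.     251.1719]
 [  0.     272.1696 190.6559]
 [  0.       0.       1.    ]]
{'time': 0.15, 'joint_pos': array([-0.119 ,  0.0532,  1.614 , -0.    ,  1.476 , -0.119 ]), 'joint_vel': array([ 0.0013, -0.002 , -0.0049,  0.001 , -0.0019,  0.0021]), 'joint_efforts': array([  0.0005, -39.4242, -37.0722,  -0.0001,   0.0046,   0.0001]), 'tool_pos': array([0.6245, 0.0001, 0.2303]), 'tool_rot': array([0.7065, 0.0001, 0.7077, 0.0001]), 'contact_force': array([ 0.1746, -0.7076,  0.0401]), 'ft_torque': array([-0.0586, -0.0335, -0.0149]), 'gripper_width': 0.9956091713686843}
```

View pics/a_scene.png

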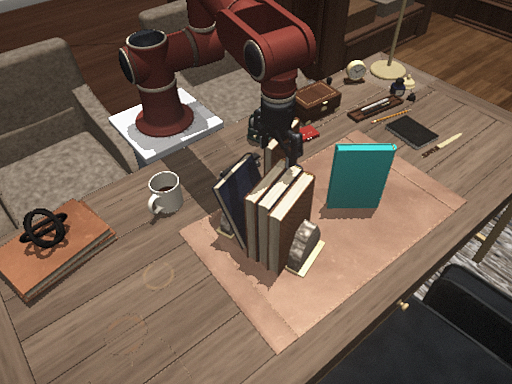

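View pics/a_side.png

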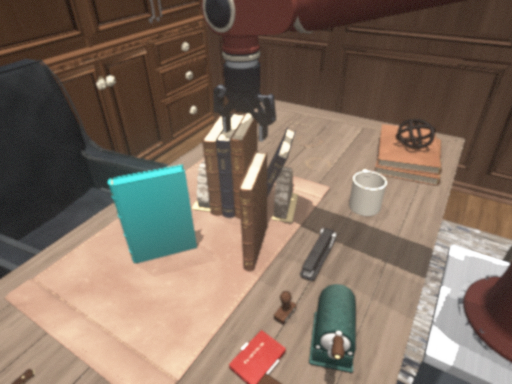

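View pics/a_wrist.png

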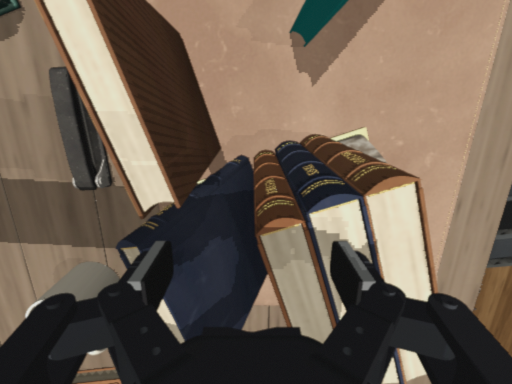

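The scene view shows the row near (275,220), the slumped blue book at (237,200), the waiting brown book behind them at (275,155) and a turquoise decoy at (360,175). The side view shows the waiting book at (255,210), the decoy at (153,213), the stapler at (320,253), the stamp at (285,306) and the mug at (367,192). I'll measure next.

Run:
```python
from h import *
np.set_printoptions(precision=4,suppress=True)
# top-down mosaic coloured by image and height; x 0.35..0.9 , y -0.35..0.45 , 1mm
S=1000; x0,x1,y0,y1=0.3,0.95,-0.3,0.45
for n in ['scene','side','wrist']:
    f=load(n,'a');c=cloud(f);ok=(f['range_z']>0)
    H=np.full((int((x1-x0)*S),int((y1-y0)*S)),-1.);C=np.zeros(H.shape+(3,),np.uint8)
    p=c[ok];col=f['pixels'][ok]
    m=(p[:,0]>x0)&(p[:,0]<x1-.002)&(p[:,1]>y0)&(p[:,1]<y1-.002)&(p[:,2]<0.26)&(p[:,2]>-.02)
    p=p[m];col=col[m];o=np.argsort(p[:,2]);p=p[o];col=col[o]
    i=((x1-p[:,0])*S).astype(int);j=((y1-p[:,1])*S).astype(int)
    for di in(0,1):
      for dj in (0,1):
        ii=np.clip(i+di,0,H.shape[0]-1);jj=np.clip(j+dj,0,H.shape[1]-1);H[ii,jj]=p[:,2];C[ii,jj]=col
    cv2.imwrite(f'pics/top_{n}.png',C)
    cv2.imwrite(f'pics/toph_{n}.png',cv2.applyColorMap(np.clip(H/0.25*255,0,255).astype(np.uint8),cv2.COLORMAP_JET))
```

```text
(no output)
```

View pics/top_wrist.png

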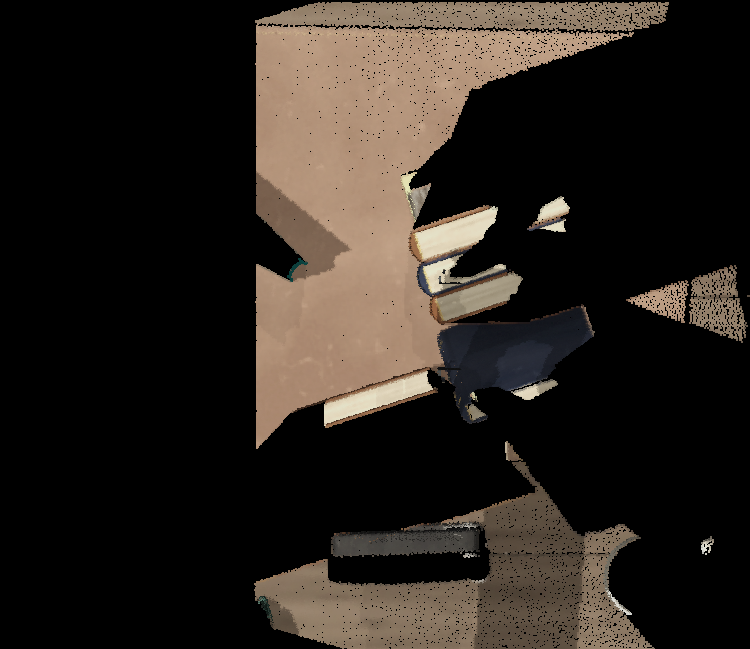

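View pics/top_side.png

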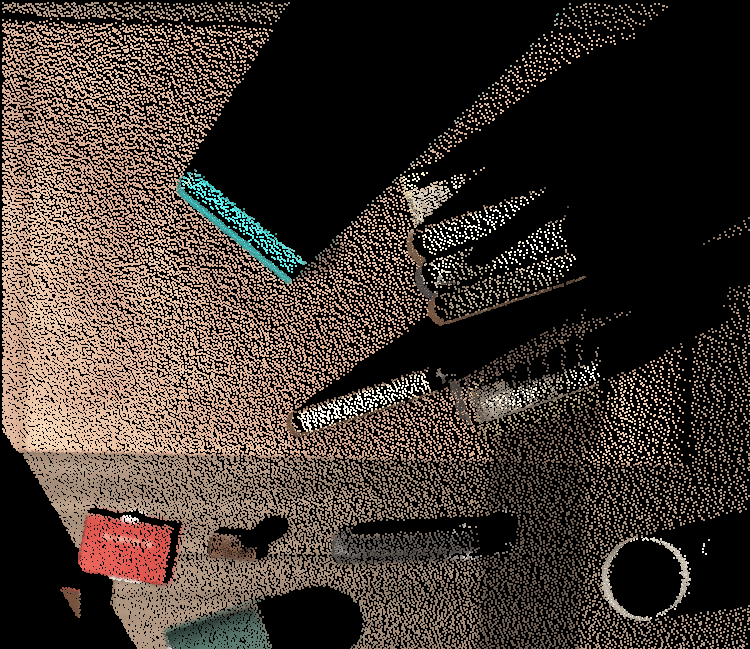

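View pics/top_scene.png

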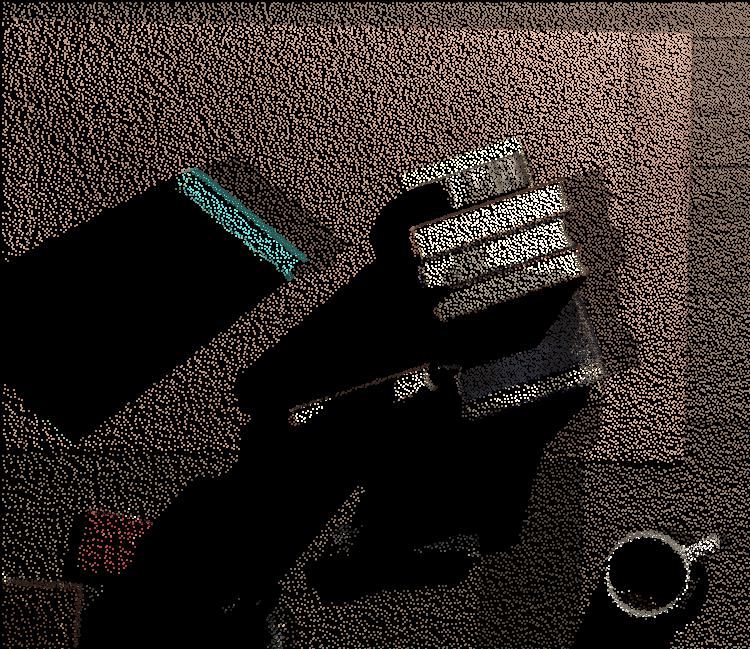

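Run:
```python
from h import *
np.set_printoptions(precision=4,suppress=True)
def rect(p):
    r=cv2.minAreaRect((p[:,:2]*1000).astype(np.float32)); return cv2.boxPoints(r)/1000,r
for n in ['scene','side','wrist']:
    f=load(n,'a');c=cloud(f).reshape(-1,3);c=c[f['range_z'].ravel()>0]
    # waiting top
    w=c[(c[:,2]>.218)&(c[:,2]<.236)&(c[:,1]>.02)&(c[:,1]<.18)&(c[:,0]>.5)&(c[:,0]<.6)]
    b,r=rect(w); print(n,'wait n',len(w),'z',np.median(w[:,2]),'\n',b,r)
    for lo,hi,k in ((.2215,.2285,'b1'),(.2295,.2335,'b2'),(.234,.2395,'b3')):
        w=c[(c[:,2]>lo)&(c[:,2]<hi)&(c[:,1]>-.14)&(c[:,1]<.06)&(c[:,0]>.62)&(c[:,0]<.8)]
        if len(w)>30: b,r=rect(w); print(n,k,len(w),np.median(w[:,2]),b.tolist(),r)
    # slumped tops: blue/cream region
    w=c[(c[:,2]>.12)&(c[:,2]<.216)&(c[:,1]>-.16)&(c[:,1]<.0)&(c[:,0]>.53)&(c[:,0]<.66)]
    if len(w)>10:
        i=w[:,2].argmax(); print('slump',len(w),'zmax',np.sort(w[:,2])[-5:],w[i], 'min x',w[w[:,0].argmin()], 'y',w[:,1].min(),w[:,1].max())
```

```text
scene wait n 170 z 0.22335347109192522 
 [[0.5136 0.1555]
 [0.5594 0.0143]
 [0.5864 0.023 ]
 [0.5407 0.1643]] ((550.0364990234375, 89.28042602539062), (28.438520431518555, 148.5088653564453), 17.934680938720703)
scene b1 1016 0.2241068818393377 [[0.6286231875419617, 0.014790301211178303], [0.6794559359550476, -0.14204472303390503], [0.7721954584121704, -0.11198637634515762], [0.7213626503944397, 0.044848646968603134]] ((700.4093017578125, -48.59803771972656), (97.48904418945312, 164.8671875), 17.958337783813477)
scene b2 712 0.23160222415036774 [[0.6263858675956726, 0.018103497102856636], [0.6693592667579651, -0.13989154994487762], [0.7379957437515259, -0.12122301012277603], [0.6950223445892334, 0.036772049963474274]] ((682.1907958984375, -51.55975341796875), (71.13002014160156, 163.7349853515625), 15.215888977050781)
scene b3 276 0.23514501863613296 [[0.6265718936920166, 0.012811284512281418], [0.6756480932235718, -0.13815896213054657], [0.7378365397453308, -0.11794324219226837], [0.6887603998184204, 0.033027008175849915]] ((682.2042236328125, -52.56597900390625), (65.39180755615234
[... 2078 characters left out ...]
0.677570641040802, -0.13044767081737518], [0.7375856041908264, -0.10845016688108444], [0.6842179298400879, 0.03715094178915024]] ((680.894287109375, -46.64836883544922), (63.9194221496582, 155.07350158691406), 20.129579544067383)
wrist b3 1801 0.23631035031596284 [[0.6241676807403564, 0.014318136498332024], [0.6525205969810486, -0.07249203324317932], [0.7123134136199951, -0.05296320468187332], [0.683960497379303, 0.03384697064757347]] ((668.2405395507812, -19.322532653808594), (62.901153564453125, 91.32302856445312), 18.087474822998047)
slump 10287 zmax [0.2088 0.2088 0.2089 0.2095 0.2095] [ 0.5637 -0.0631  0.2095] min x [ 0.53   -0.0237  0.1989] y -0.14327021946433602 -0.0004156263175964653
```

Run:
```python
from h import *
for n,(x,y,w,h) in {'scene':(180,120,160,170),'side':(180,100,160,180)}.items():
    f=load(n,'a')['pixels'][y:y+h,x:x+w]; cv2.imwrite(f'pics/crop_{n}.png',cv2.resize(f,None,fx=3.3,fy=3.3,interpolation=2))
```

```text
(no output)
```

View pics/crop_scene.png

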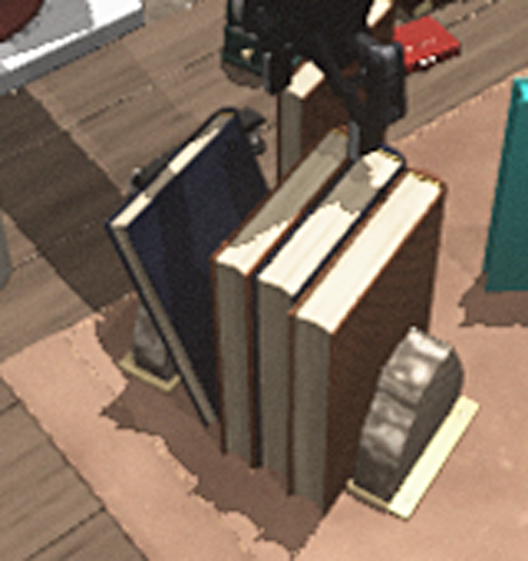

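View pics/crop_side.png

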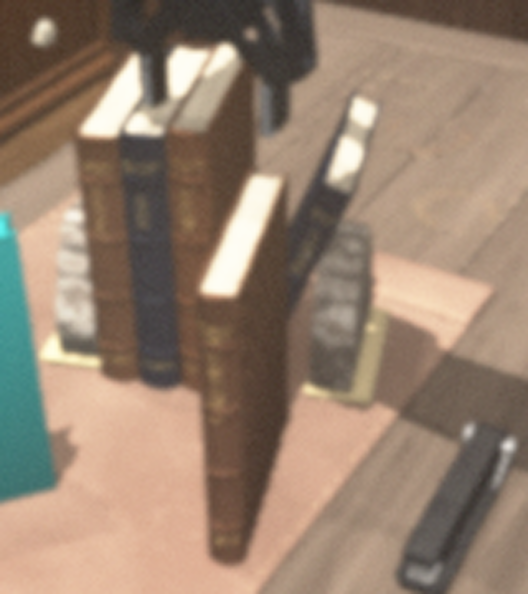

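The candidates for the waiting book in the side view are the brown book at (255,210), the turquoise one at (153,213) and the row books at (230,165). The crop confirms the brown upright one beside the gap, spine toward the camera. First I'll raise the arm, shut the fingers and yaw the tool so it faces along the row.

```bash
python3 -m inch '[{"fingers":-1,"delta_pos":[-5,0,0],"twist":[0,0,0]},{"fingers":-1,"delta_pos":[-5,0,0],"twist":[0,0,0]},{"fingers":-1,"delta_pos":[0,-2,-2],"twist":[10,0,0]},{"fingers":-1,"delta_pos":[0,-2,-2],"twist":[10,0,0]},{"fingers":-1,"delta_pos":[0,0,0],"twist":[10,0,0]}]'; python3 -c "
from plant import manip;print(manip.state()['joint_pos'])"
```

```text
time: 0.78
tool_pos: [0.5808, -0.0371, 0.3313]
tool_rot: [0.682, 0.185, 0.682, -0.186]
contact_force: [-0.7, -0.0, 0.4]
gripper_width: -0.002
[-1.91527880e-01 -8.91447744e-02  1.58841214e+00 -2.49837050e-04
  1.64238844e+00  3.39335436e-01]
```

```bash
python3 -m inch '[{"fingers":-1,"delta_pos":[0,0,0],"twist":[10.5,0,0]},{"fingers":-1,"delta_pos":[0,0,0],"twist":[10.5,0,0]},{"fingers":-1,"delta_pos":[0,0,0],"twist":[10.5,0,0]},{"fingers":-1,"delta_pos":[0,0,0],"twist":[10.5,0,0]},{"fingers":-1,"delta_pos":[0,0,0],"twist":[0,0,10]}]'; python3 -m inch '[{"fingers":-1,"delta_pos":[0,-2,0],"twist":[0,0,10]},{"fingers":-1,"delta_pos":[0,-2,0],"twist":[0,0,10]},{"fingers":-1,"delta_pos":[0,-2,0],"twist":[0,0,10]},{"fingers":-1,"delta_pos":[0,-2,0],"twist":[0,0,5]},{"fingers":-1,"delta_pos":[0,0,0],"twist":[0,0,0]}]'
cat >> h.py <<'E'
from scipy.spatial.transform import Rotation as Rn
a=np.radians(18);e=np.array([np.cos(a),np.sin(a),0]);d=np.array([np.sin(a),-np.cos(a),0])
def W(s,t,z): return s*e+t*d+np.array([0,0,z])
def st(p): p=np.asarray(p);return np.array([p@e,p@d,p[2]])
def go(target=None):
    s=manip.state();q=s['tool_rot'];R=Rn.from_quat([q[1],q[2],q[3],q[0]]).as_matrix()
    print('t',round(s['time'],2),'stz',st(s['tool_pos']).round(4),'F',np.round(st(s['contact_force']),2),'q',np.round(s['joint_pos'],3))
    print('tool x,y,z in (e,d,up):',np.array([st(R[:,i]) for i in range(3)]).round(3).tolist())
    if target is not None: print('delta cm tool',(R.T@(np.asarray(target)-s['tool_pos'])*100).round(2))
E
python3 - <<'E'
from h import *
go(W(.47,.258,.17)); go(W(.44,.258,.20))
E
```

```text
time: 1.4
tool_pos: [0.5832, -0.0357, 0.3298]
tool_rot: [0.606, 0.465, 0.534, -0.363]
contact_force: [0.6, 0.2, -0.3]
gripper_width: 0.002
time: 2.02
tool_pos: [0.5121, -0.0585, 0.2941]
tool_rot: [0.686, 0.604, 0.37, -0.167]
contact_force: [0.4, 0.7, 0.2]
gripper_width: 0.001
t 2.02 stz [0.469  0.2139 0.2941] F [ 0.58 -0.53  0.22] q [-0.568 -0.701  2.232  0.643  1.139  0.56 ]
tool x,y,z in (e,d,up): [[0.704, -0.0, -0.71], [0.71, 0.005, 0.704], [-0.003, 1.0, -0.004]]
delta cm tool [ 8.88 -8.65  4.45]
t 2.02 stz [0.469  0.2139 0.2941] F [ 0.58 -0.53  0.22] q [-0.568 -0.701  2.232  0.643  1.139  0.56 ]
tool x,y,z in (e,d,up): [[0.704, -0.0, -0.71], [0.71, 0.005, 0.704], [-0.003, 1.0, -0.004]]
delta cm tool [ 4.64 -8.66  4.45]
```

```bash
python3 -m inch '[{"fingers":0,"delta_pos":[0.5,-2.5,1.5],"twist":[0,0,0]},{"fingers":0,"delta_pos":[0.5,-2.5,1.5],"twist":[0,0,0]},{"fingers":0,"delta_pos":[2,-2.5,1.5],"twist":[0,0,0]},{"fingers":0,"delta_pos":[2,-1.8,0],"twist":[0,0,0]},{"fingers":0,"delta_pos":[2,0,0],"twist":[0,0,0]}]';  python3 - <<'E'
from h import *
go(W(.47,.258,.17)); grab('wrist','b');grab('scene','b');grab('side','b')
E
```

```text
time: 2.65
tool_pos: [0.5135, -0.1064, 0.1827]
tool_rot: [0.687, 0.603, 0.37, -0.166]
contact_force: [0.4, 0.3, -0.1]
gripper_width: 0.504
t 2.65 stz [0.4555 0.2599 0.1827] F [ 0.52 -0.16 -0.1 ] q [-0.679 -0.532  2.32   0.771  1.013  0.27 ]
tool x,y,z in (e,d,up): [[0.706, 0.0, -0.708], [0.708, 0.0, 0.706], [-0.0, 1.0, -0.0]]
delta cm tool [ 1.92  0.13 -0.19]
```

View pics/b_wrist.png

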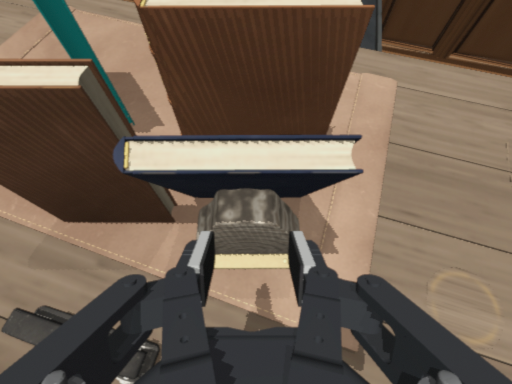

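View pics/b_scene.png

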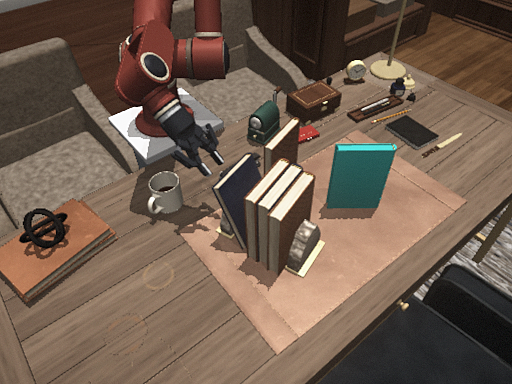

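View pics/b_side.png

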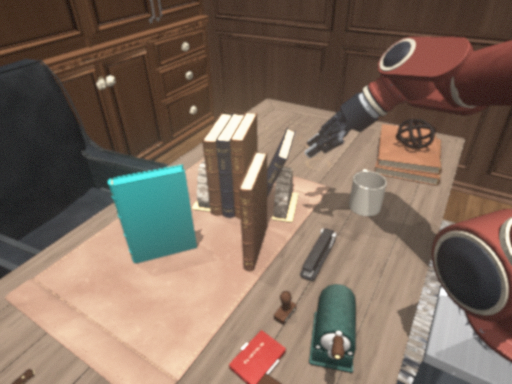

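The wrist view shows the slumped book at (240,155), centred above the half-open fingers at (205,255) and (300,255), with the bookend between them. Next I'll push along the row, slowly after contact.

```bash
python3 -m inch '[{"fingers":0,"delta_pos":[1.4,0,0],"twist":[0,0,0]},{"fingers":0,"delta_pos":[0.7,0.7,0],"twist":[0,0,0]},{"fingers":0,"delta_pos":[0.7,0.7,0],"twist":[0,0,0]},{"fingers":0,"delta_pos":[0.7,0.7,0],"twist":[0,0,0]},{"fingers":0,"delta_pos":[0.5,0.5,0],"twist":[0,0,0]}]'; python3 -m inch '[{"fingers":0,"delta_pos":[0.5,0.5,0],"twist":[0,0,0]},{"fingers":0,"delta_pos":[0.5,0.5,0],"twist":[0,0,0]},{"fingers":0,"delta_pos":[0.5,0.5,0],"twist":[0,0,0]},{"fingers":0,"delta_pos":[0.5,0.5,0],"twist":[0,0,0]},{"fingers":0,"delta_pos":[0.5,0.5,0],"twist":[0,0,0]}]';python3 - <<'E'
from h import *
go(W(.58,.258,.172)); grab('wrist','c')
E
```

```text
time: 3.42
tool_pos: [0.5577, -0.0914, 0.1734]
tool_rot: [0.688, 0.603, 0.369, -0.165]
contact_force: [-1.1, 0.4, -0.5]
gripper_width: 0.499
time: 4.05
tool_pos: [0.5911, -0.0805, 0.173]
tool_rot: [0.688, 0.603, 0.369, -0.165]
contact_force: [-0.3, 0.2, 0.5]
gripper_width: 0.501
t 4.05 stz [0.5373 0.2593 0.173 ] F [-0.18 -0.29  0.54] q [-0.512 -0.318  2.19   0.773  0.84   0.339]
tool x,y,z in (e,d,up): [[0.707, 0.0, -0.707], [0.707, 0.0, 0.707], [-0.0, 1.0, -0.0]]
delta cm tool [ 3.09  2.95 -0.13]
```

View pics/c_wrist.png

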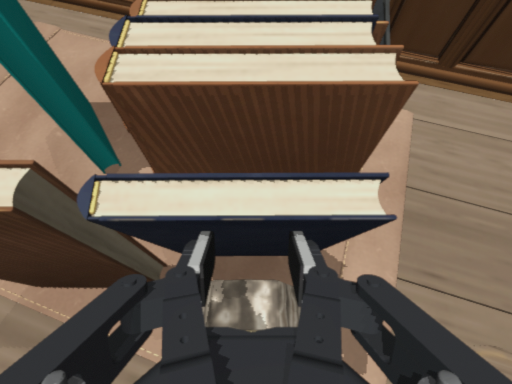

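The wrist view shows the book rising, its cover at (240,217), parallel to row_book_3. I'll keep pushing.

```bash
python3 -m inch '[{"fingers":0,"delta_pos":[0.5,0.5,0],"twist":[0,0,0]},{"fingers":0,"delta_pos":[0.5,0.5,0],"twist":[0,0,0]},{"fingers":0,"delta_pos":[0.5,0.5,0],"twist":[0,0,0]},{"fingers":0,"delta_pos":[0.3,0.3,0],"twist":[0,0,0]},{"fingers":0,"delta_pos":[0.2,0.2,0],"twist":[0,0,0]}]';python3 - <<'E'
from h import *
go(W(.58,.258,.172)); grab('wrist','d')
E
```

```text
time: 4.72
tool_pos: [0.6178, -0.0718, 0.1729]
tool_rot: [0.688, 0.603, 0.37, -0.165]
contact_force: [-0.5, 1.0, 1.0]
gripper_width: 0.498
t 4.72 stz [0.5653 0.2592 0.1729] F [-0.14 -1.07  0.98] q [-0.466 -0.252  2.138  0.767  0.799  0.369]
tool x,y,z in (e,d,up): [[0.707, -0.0, -0.707], [0.707, -0.0, 0.707], [0.0, 1.0, -0.0]]
delta cm tool [ 1.1   0.97 -0.12]
```

View pics/d_wrist.png

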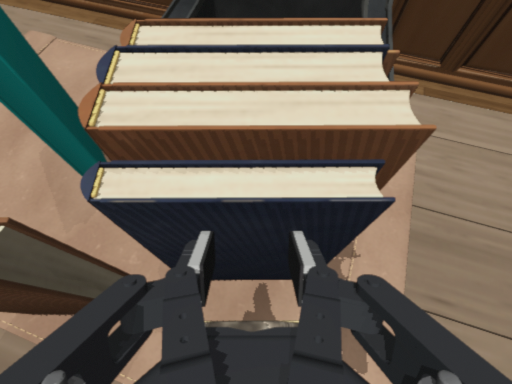

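Run:
```python
from h import *
f=load('wrist','d')
for u,v in [(240,168),(240,180),(240,195),(240,203),(240,215),(240,240),(240,255),(240,128),(240,135),(240,150),(240,120),(330,202),(150,202)]: print(u,v,st(pt(f,u,v)).round(4))
```

```text
240 168 [0.5945 0.2533 0.211 ]
240 180 [0.5876 0.2535 0.2107]
240 195 [0.5784 0.2537 0.2122]
240 203 [0.5734 0.2539 0.2138]
240 215 [0.5729 0.2533 0.2001]
240 240 [0.5732 0.2516 0.1557]
240 255 [0.5731 0.2501 0.1164]
240 128 [0.5987 0.2543 0.2371]
240 135 [0.5987 0.2541 0.2323]
240 150 [0.5985 0.2537 0.2212]
240 120 [0.6072 0.2539 0.2326]
330 202 [0.5741 0.2963 0.2136]
150 202 [0.574  0.2114 0.2137]
```

The book already stands upright: its cover is at s=0.573 at every height, with a gap of about 1.5 mm to row_book_3. I'll press it home lightly.

```bash
python3 -m inch '[{"fingers":0,"delta_pos":[0.3,0.3,0],"twist":[0,0,0]},{"fingers":0,"delta_pos":[0.3,0.3,0],"twist":[0,0,0]},{"fingers":0,"delta_pos":[0.2,0.2,0],"twist":[0,0,0]},{"fingers":0,"delta_pos":[0.1,0.1,0],"twist":[0,0,0]},{"fingers":0,"delta_pos":[0,0,0],"twist":[0,0,0]}]';python3 -m inch '[{"fingers":0,"delta_pos":[0.1,0.1,0],"twist":[0,0,0]},{"fingers":0,"delta_pos":[0.1,0.1,0],"twist":[0,0,0]},{"fingers":0,"delta_pos":[0,0,0],"twist":[0,0,0]}]';python3 - <<'E'
from h import *
go(W(.58,.258,.172)); f=grab('wrist','e')
for u in (150,240,330):
  for v in range(140,215,6): print(u,v,st(pt(f,u,v)).round(4),end=';')
  print()
E
```

```text
time: 5.4
tool_pos: [0.6293, -0.0682, 0.1731]
tool_rot: [0.688, 0.602, 0.37, -0.165]
contact_force: [-9.4, -1.8, 6.2]
gripper_width: 0.494
time: 5.78
tool_pos: [0.6303, -0.068, 0.1728]
tool_rot: [0.688, 0.601, 0.372, -0.166]
contact_force: [-36.4, -8.4, 18.5]
gripper_width: 0.498
t 5.78 stz [0.5785 0.2594 0.1728] F [-37.19  -3.3   18.48] q [-0.445 -0.22   2.111  0.757  0.785  0.386]
tool x,y,z in (e,d,up): [[0.704, -0.001, -0.71], [0.71, -0.003, 0.704], [0.003, 1.0, 0.001]]
delta cm tool [ 0.17  0.05 -0.14]
150 140 [0.6092 0.214  0.2321];150 146 [0.6086 0.2129 0.2285];150 152 [0.608  0.2117 0.2245];150 158 [0.6074 0.2104 0.2204];150 164 [0.6074 0.2086 0.2149];150 170 [0.6053 0.2082 0.2128];150 176 [0.6027 0.2082 0.2112];150 182 [0.5987 0.2092 0.2122];150 188 [0.5954 0.2097 0.212 ];150 194 [0.5921 0.2103 0.2121];150 200 [0.5881 0.2115 0.2139];150 206 [0.5843 0.2127 0.2154];150 212 [0.5835 0.2111 0.2101];
240 140 [0.6095 0.2542 0.2319];240 146 [0.6085 0.2541 0.2288];240 152 [0.6083 0.254  0.2243];240 158 [0.6083 0.2538 0.2192];240 164 [0.6081 0.2536 0.2142];240 170 [0.6054 0.2536 0.2128];240 176 [0.6029 0.2536 0.2111];240 182 [0.5989 0.2537 0.212 ];240 188 [0.5957 0.2538 0.2117];240 194 [0.592  0.2539 0.2126];240 200 [0.5339 0.2596 0.3303];240 206 [0.5849 0.2541 0.2145];240 212 [0.5841 0.2539 0.2091];
330 140 [0.6089 0.2942 0.2328];330 146 [0.6087 0.2953 0.2286];330 152 [0.6085 0.2964 0.2241];330 158 [0.6083 0.2976 0.2194];330 164 [0.6086 0.2992 0.2135];330 170 [0.6058 0.2991 0.2123];330 176 [0.6027 0.2989 0.2117];330 182 [0.5989 0.2982 0.2123];330 188 [0.5958 0.298  0.2118];330 194 [0.5922 0.2974 0.2124];330 200 [0.5894 0.2972 0.2116];330 206 [0.5846 0.2956 0.2155];330 212 [0.5839 0.2969 0.21  ];
```

View pics/e_wrist.png

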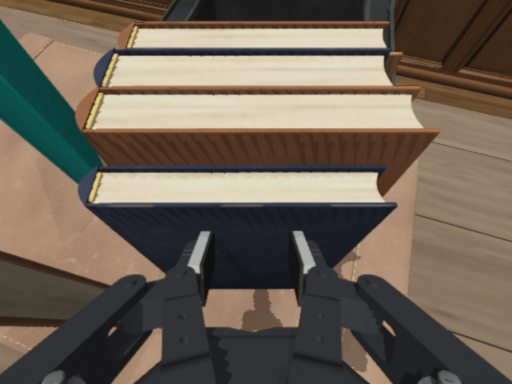

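The force rose to 37 N, so I'm backing off at once and checking from the fixed cameras.

```bash
python3 -m inch '[{"fingers":0,"delta_pos":[-0.4,-0.4,0],"twist":[0,0,0]},{"fingers":0,"delta_pos":[-1,-1,0],"twist":[0,0,0]},{"fingers":0,"delta_pos":[-2,-2,0],"twist":[0,0,0]},{"fingers":0,"delta_pos":[-3,-2,0],"twist":[0,0,0]},{"fingers":0,"delta_pos":[-4,0,0],"twist":[0,0,0]}]';python3 - <<'E'
from h import *
go(); f=grab('wrist','f');
for n in ('scene','side'):
    f=grab(n,'f');
    for tag in ('a','f'):
        c=cloud(load(n,tag)).reshape(-1,3); 
        q=np.stack([c@e,c@d,c[:,2]],1)
        for nm,lo,hi in (('row3',.2335,.24),('b1',.2215,.2285),('slump',.2085,.217)):
            m=(q[:,2]>lo)&(q[:,2]<hi)&(q[:,1]>.17)&(q[:,1]<.36)&(q[:,0]>.55)&(q[:,0]<.72)
            w=q[m]
            if len(w)>5: print(n,tag,nm,len(w),'s',np.percentile(w[:,0],[0,2,50,98,100]).round(4),'t',np.percentile(w[:,1],[0,1,99,100]).round(4))
E
```

```text
time: 6.45
tool_pos: [0.5237, -0.101, 0.2058]
tool_rot: [0.686, 0.603, 0.371, -0.166]
contact_force: [0.5, -0.1, 0.4]
gripper_width: 0.498
t 6.45 stz [0.4669 0.2579 0.2058] F [0.45 0.22 0.45] q [-0.65  -0.535  2.281  0.746  1.027  0.33 ]
tool x,y,z in (e,d,up): [[0.705, -0.003, -0.709], [0.709, 0.003, 0.705], [0.0, 1.0, -0.004]]
scene a row3 381 s [0.5999 0.6007 0.6162 0.6635 0.6655] t [0.1777 0.1821 0.3371 0.3402]
scene a b1 1016 s [0.6023 0.6282 0.6774 0.6992 0.6998] t [0.1802 0.1833 0.3409 0.3451]
scene a slump 168 s [0.6001 0.6023 0.6844 0.6999 0.7   ] t [0.1871 0.1923 0.3448 0.3452]
scene f row3 423 s [0.5974 0.5982 0.6152 0.6644 0.6661] t [0.1793 0.1807 0.3389 0.3422]
scene f b1 1071 s [0.5993 0.6259 0.6773 0.7001 0.7009] t [0.1786 0.1839 0.3409 0.3458]
scene f slump 405 s [0.572  0.5733 0.5825 0.7004 0.7009] t [0.1759 0.181  0.3447 0.3459]
side a row3 66 s [0.5976 0.5977 0.6152 0.6276 0.628 ] t [0.1768 0.1785 0.3135 0.3182]
side a b1 434 s [0.5972 0.598  0.6466 0.6963 0.6977] t [0.1751 0.1772 0.3275 0.3338]
side a slump 172 s [0.5975 0.5979 0.6279 0.6918 0.6952] t [0.1745 0.1761 0.3229 0.3358]
side f row3 81 s [0.6005 0.6009 0.616  0.6308 0.6313] t [0.1796 0.1799 0.3349 0.3353]
side f b1 551 s [0.6005 0.6009 0.6542 0.6989 0.7004] t [0.1748 0.1772 0.3346 0.3421]
side f slump 426 s [0.5751 0.576  0.5969 0.6907 0.6979] t [0.1744 0.1761 0.3255 0.3361]
```

View pics/f_scene.png

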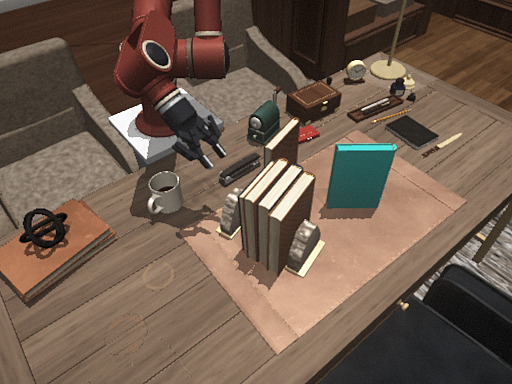

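View pics/f_side.png

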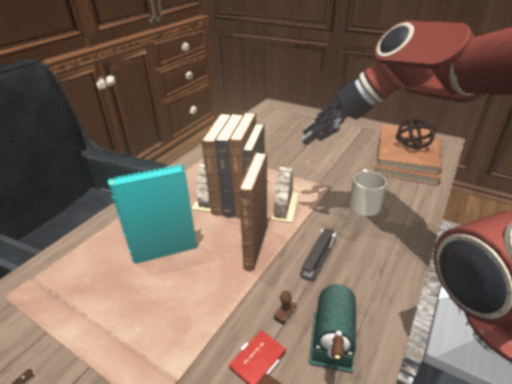

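View pics/f_wrist.png

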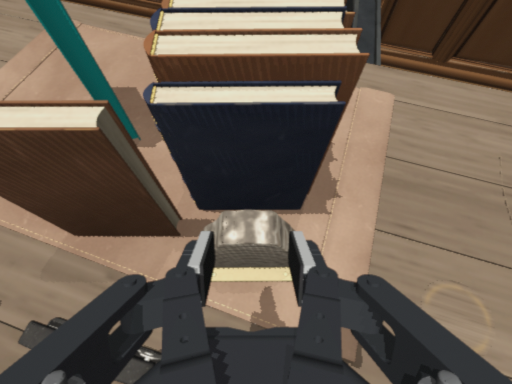

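Both fixed views and the wrist show the slumped book upright against row_book_3 (wrist (245,95)), with the row unmoved and the bystanders in place. Next I'll measure the gap against the waiting book's lane, with both in the same image.

Run:
```python
from h import *
for n in ('scene','side','wrist'):
    f=load(n,'f');c=cloud(f).reshape(-1,3);c=c[f['range_z'].ravel()>0];q=np.stack([c@e,c@d,c[:,2]],1)
    def sel(z0,z1,s0,s1,t0,t1):
        return q[(q[:,2]>z0)&(q[:,2]<z1)&(q[:,0]>s0)&(q[:,0]<s1)&(q[:,1]>t0)&(q[:,1]<t1)]
    def pr(nm,w):
        if len(w)>8: print(n,nm,len(w),'s',np.percentile(w[:,0],[0,2,50,98,100]).round(4),'t',np.percentile(w[:,1],[0,1,50,99,100]).round(4),'z',np.median(w[:,2]).round(4))
    w=sel(.218,.232,.51,.59,-.02,.175); pr('wait top',w)
    if len(w)>20:
        r=cv2.minAreaRect((w[:,:2]*1000).astype(np.float32)); print('   rect',np.round(r[0],1),np.round(r[1],1),round(r[2],2))
        for t0 in np.arange(0,.16,.03):
            v=w[(w[:,1]>t0)&(w[:,1]<t0+.03)]
            if len(v)>5: print('     t',t0.round(2),v[:,0].min().round(4),v[:,0].max().round(4))
    pr('wait face lo',sel(.03,.2,.52,.57,-.02,.17))
    pr('slump cover',sel(.06,.19,.555,.59,.2,.3))
    pr('slab face',sel(.04,.10,.48,.56,.19,.33))
    pr('slab spine side',sel(.02,.10,.48,.56,.17,.21))
    pr('plate',sel(.008,.014,.47,.56,.17,.34))
    pr('slump top spine',sel(.205,.218,.56,.596,.15,.35))
    pr('row3 top',sel(.2335,.24,.59,.63,.15,.36))
    pr('row3 spine',sel(.05,.2,.602,.626,.15,.22))
    pr('wait spine',sel(.05,.2,.535,.565,-.02,.05))
```

```text
scene wait top 421 s [0.5377 0.5388 0.5511 0.5645 0.5652] t [0.008  0.0135 0.0891 0.1571 0.1621] z 0.2237
   rect [551.3  85.1] [ 27.4 154.1] 0.29
     t 0.0 0.5396 0.5649
     t 0.03 0.5378 0.5652
     t 0.06 0.5385 0.565
     t 0.09 0.5377 0.5647
     t 0.12 0.5379 0.5645
     t 0.15 0.5402 0.5639
scene wait face lo 511 s [0.5381 0.5401 0.5637 0.5653 0.5658] t [0.0117 0.0137 0.0679 0.1597 0.161 ] z 0.1708
scene slab face 352 s [0.4952 0.4974 0.5208 0.53   0.5316] t [0.2677 0.2692 0.298  0.3152 0.3162] z 0.0686
scene plate 77 s [0.4704 0.4751 0.5148 0.5326 0.5335] t [0.2715 0.2719 0.3103 0.3345 0.3376] z 0.0104
scene slump top spine 248 s [0.562  0.5632 0.5777 0.5842 0.5849] t [0.1514 0.1535 0.2541 0.3257 0.3273] z 0.2119
scene row3 top 398 s [0.5974 0.5981 0.6142 0.6283 0.629 ] t [0.1793 0.1822 0.2677 0.3391 0.3422] z 0.2349
scene wait spine 156 s [0.5612 0.562  0.5637 0.5649 0.565 ] t [0.0117 0.0126 0.0313 0.0494 0.0497] z 0.1426
side wait top 555 s [0.5353 0.5356 0.5486 0.5609 0.5618] t [0.0078 0.0092 0.0738 0.1558 0.1586] z 0.2214
   rect [548.6  83.2] [ 26.4 150.9] 0.25
     t 
[... 1537 characters left out ...]
 [0.2    0.201  0.2501 0.2991 0.3   ] z 0.1448
wrist slab face 1310 s [0.4919 0.4922 0.4927 0.5239 0.526 ] t [0.2041 0.2086 0.2609 0.2997 0.3066] z 0.0798
wrist slab spine side 22 s [0.5184 0.5188 0.5222 0.5256 0.526 ] t [0.2041 0.2041 0.2074 0.2099 0.21  ] z 0.0781
wrist plate 1085 s [0.4761 0.477  0.4844 0.493  0.4933] t [0.2076 0.2093 0.2565 0.3049 0.3064] z 0.0113
wrist slump top spine 7159 s [0.56   0.5686 0.5816 0.5944 0.5958] t [0.1597 0.1799 0.2545 0.3363 0.3408] z 0.2121
wrist row3 top 5623 s [0.5912 0.5925 0.6101 0.6219 0.6295] t [0.18   0.1833 0.257  0.3371 0.3411] z 0.2344
wrist wait spine 1247 s [0.535  0.5354 0.536  0.5371 0.5377] t [0.0145 0.0155 0.0359 0.0498 0.05  ] z 0.1131
```

The waiting book (s 0.536–0.563) lines up with the gap: bookend plate edge about s=0.533, slumped cover about 0.574. It has about 0.169 m to slide. I'm lifting and reorienting the tool to come at the spine from the +y side.

```bash
python3 -m inch '[{"fingers":-1,"delta_pos":[-3.5,3.5,0],"twist":[0,0,0]},{"fingers":-1,"delta_pos":[-3.5,3.5,0],"twist":[0,0,0]},{"fingers":-1,"delta_pos":[-2,2,0],"twist":[0,0,-10]},{"fingers":-1,"delta_pos":[0,0,0],"twist":[0,0,-10]},{"fingers":-1,"delta_pos":[0,0,0],"twist":[0,0,-10]}]';python3 -m inch '[{"fingers":-1,"delta_pos":[0,0,0],"twist":[0,0,-10]},{"fingers":-1,"delta_pos":[0,0,0],"twist":[0,0,-5]},{"fingers":-1,"delta_pos":[0,0,-3],"twist":[-10,0,0]},{"fingers":-1,"delta_pos":[0,0,-3],"twist":[-10,0,0]},{"fingers":-1,"delta_pos":[0,0,-3],"twist":[-10,0,0]}]';python3 - <<'E'
from h import *
go(W(.55,-.06,.33))
E
```

```text
time: 7.22
tool_pos: [0.5267, -0.1014, 0.3359]
tool_rot: [0.621, 0.485, 0.514, -0.339]
contact_force: [0.3, 0.3, 0.7]
gripper_width: -0.002
time: 7.85
tool_pos: [0.4843, -0.0214, 0.3337]
tool_rot: [0.66, 0.251, 0.662, -0.251]
contact_force: [0.6, -0.2, 0.8]
gripper_width: 0.002
t 7.85 stz [0.4539 0.17   0.3337] F [0.51 0.42 0.83] q [-1.980e-01 -3.270e-01  1.788e+00  1.000e-03  1.683e+00  5.270e-01]
tool x,y,z in (e,d,up): [[-0.002, -0.002, -1.0], [0.862, -0.507, -0.001], [0.507, 0.862, -0.003]]
delta cm tool [  0.39  19.94 -14.96]
```

```bash
python3 -m inch '[{"fingers":-1,"delta_pos":[0,3,-2],"twist":[-10,0,0]},{"fingers":-1,"delta_pos":[0,4,-1.5],"twist":[-10,0,0]},{"fingers":-1,"delta_pos":[0,4,-1],"twist":[-10,0,0]},{"fingers":-1,"delta_pos":[0,4,0],"twist":[-10,0,0]},{"fingers":-1,"delta_pos":[0,4,1],"twist":[-10,0,0]}]';python3 -m inch '[{"fingers":-1,"delta_pos":[0,3,2],"twist":[-10,0,0]},{"fingers":-1,"delta_pos":[0,0,0],"twist":[0,0,-10]},{"fingers":-1,"delta_pos":[0,0,0],"twist":[0,0,-10]},{"fingers":-1,"delta_pos":[0,0,0],"twist":[0,0,-10]},{"fingers":-1,"delta_pos":[0,0,0],"twist":[0,0,-10]}]';python3 - <<'E'
from h import *
go(W(.55,-.06,.25))
E
```

```text
time: 8.48
tool_pos: [0.5234, 0.1764, 0.3338]
tool_rot: [0.704, -0.052, 0.706, 0.052]
contact_force: [0.5, -0.5, -0.3]
gripper_width: 0.0
time: 9.1
tool_pos: [0.539, 0.2081, 0.3345]
tool_rot: [0.694, -0.345, 0.617, -0.136]
contact_force: [0.1, -0.7, -0.6]
gripper_width: -0.003
t 9.1 stz [ 0.577  -0.0313  0.3345] F [-0.14  0.65 -0.63] q [ 0.546  0.009  1.597 -0.687  1.692  0.197]
tool x,y,z in (e,d,up): [[0.001, 0.647, -0.763], [-0.003, -0.763, -0.647], [1.0, -0.003, -0.001]]
delta cm tool [ 4.59  7.66 -2.68]
```

```bash
python3 -m inch '[{"fingers":-1,"delta_pos":[0,0,-2.7],"twist":[0,0,-5]},{"fingers":-1,"delta_pos":[2.4,4.4,0],"twist":[0,0,0]},{"fingers":-1,"delta_pos":[3.8,3.8,0],"twist":[0,0,0]},{"fingers":-1,"delta_pos":[3.8,3.8,0],"twist":[0,0,0]},{"fingers":-1,"delta_pos":[3.8,3.8,0],"twist":[0,0,0]}]';python3 - <<'E'
from h import *
go(W(.55,-.04,.06)); [grab(n,'g') for n in ('side','wrist','scene')]
E
```

```text
time: 9.72
tool_pos: [0.5081, 0.2124, 0.1228]
tool_rot: [0.687, -0.37, 0.603, -0.164]
contact_force: [0.5, 0.9, -0.0]
gripper_width: -0.001
t 9.72 stz [ 0.5489 -0.045   0.1228] F [ 0.79 -0.73 -0.04] q [ 0.606  0.184  1.808 -0.748  1.467  0.494]
tool x,y,z in (e,d,up): [[-0.0, 0.707, -0.708], [-0.003, -0.708, -0.707], [1.0, -0.002, -0.002]]
delta cm tool [4.79 4.08 0.13]
```

View pics/g_side.png

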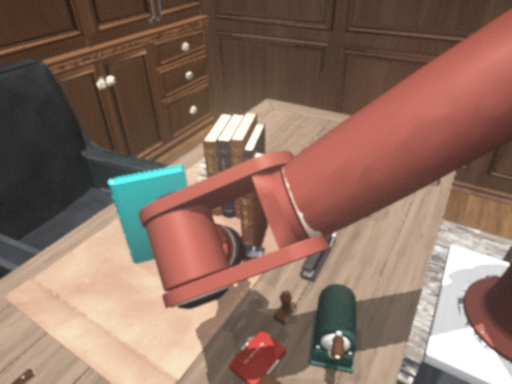

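View pics/g_wrist.png

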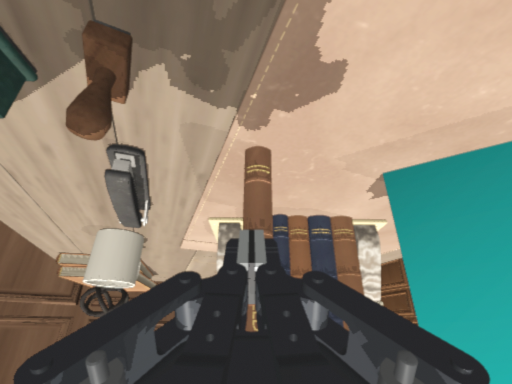

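The wrist view (upside down) shows the waiting book's spine at (258,200) in front of the gap, between the bookend at (230,250) and the blue book at (282,245), with the fingers on its line. I'll go down to 65 mm and approach.

```bash
python3 -m inch '[{"fingers":-1,"delta_pos":[2,2,0],"twist":[0,0,0]},{"fingers":-1,"delta_pos":[2,2,0],"twist":[0,0,0]},{"fingers":-1,"delta_pos":[1,-1,0],"twist":[0,0,0]},{"fingers":-1,"delta_pos":[1,-1,0],"twist":[0,0,0]},{"fingers":-1,"delta_pos":[0.7,-0.7,0],"twist":[0,0,0]}]';python3 - <<'E'
from h import *
go(W(.55,.01,.065)); f=grab('wrist','h')
c=cloud(f)
for v in range(100,240,10):print(v,st(c[v,258]).round(4),end=' ')
E
```

```text
time: 10.5
tool_pos: [0.5222, 0.1749, 0.072]
tool_rot: [0.689, -0.368, 0.602, -0.165]
contact_force: [0.8, 1.2, -0.5]
gripper_width: 0.005
t 10.5 stz [ 0.5507 -0.0049  0.072 ] F [ 1.09 -0.9  -0.5 ] q [ 0.54   0.231  1.854 -0.783  1.357  0.523]
tool x,y,z in (e,d,up): [[0.002, 0.707, -0.707], [0.003, -0.707, -0.707], [1.0, 0.001, 0.004]]
delta cm tool [ 1.55 -0.56 -0.07]
100 [ 0.5551 -0.05    0.0047] 110 [ 0.5552 -0.0422  0.0047] 120 [ 0.5554 -0.0339  0.0048] 130 [ 0.5556 -0.0242  0.0043] 140 [ 0.5559 -0.0145  0.0048] 150 [ 0.5561 -0.0025  0.0043] 160 [0.5564 0.0098 0.0046] 170 [0.5563 0.0107 0.0128] 180 [0.5562 0.012  0.0206] 190 [0.556  0.0105 0.0295] 200 [0.5559 0.0111 0.0371] 210 [0.5559 0.0128 0.044 ] 220 [0.5557 0.011  0.0521] 230 [ 0.5549 -0.0158  0.0684]
```

View pics/h_wrist.png

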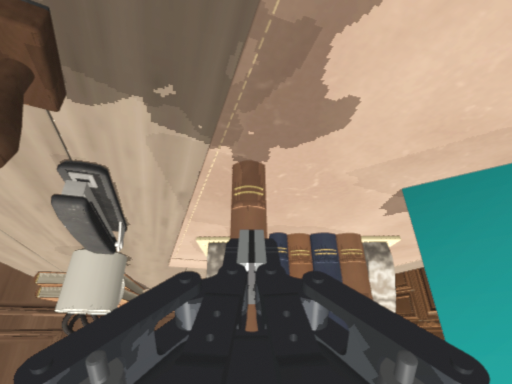

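```bash
python3 -m inch '[{"fingers":-1,"delta_pos":[0.9,-0.2,-0.15],"twist":[0,0,0]},{"fingers":-1,"delta_pos":[0.4,-0.4,0],"twist":[0,0,0]},{"fingers":-1,"delta_pos":[0.4,-0.4,0],"twist":[0,0,0]},{"fingers":-1,"delta_pos":[0.4,-0.4,0],"twist":[0,0,0]},{"fingers":-1,"delta_pos":[0.4,-0.4,0],"twist":[0,0,0]}]';python3 -m inch '[{"fingers":-1,"delta_pos":[0.4,-0.4,0],"twist":[0,0,0]},{"fingers":-1,"delta_pos":[0.4,-0.4,0],"twist":[0,0,0]},{"fingers":-1,"delta_pos":[0.4,-0.4,0],"twist":[0,0,0]}]';python3 - <<'E'
from h import *
go(W(.55,.177,.067)); f=grab('wrist','i')
E
```

```text
time: 11.18
tool_pos: [0.5288, 0.1459, 0.0647]
tool_rot: [0.688, -0.37, 0.603, -0.165]
contact_force: [-1.2, 2.4, -0.4]
gripper_width: 0.001
time: 11.55
tool_pos: [0.534, 0.1295, 0.0647]
tool_rot: [0.688, -0.369, 0.603, -0.165]
contact_force: [-1.9, 2.9, 0.4]
gripper_width: 0.0
t 11.55 stz [0.5479 0.0418 0.0647] F [-0.86 -3.38  0.36] q [ 0.461  0.209  1.896 -0.813  1.296  0.485]
tool x,y,z in (e,d,up): [[-0.0, 0.707, -0.707], [-0.0, -0.707, -0.707], [1.0, 0.0, -0.0]]
delta cm tool [ 9.4  -9.72  0.21]
```

View pics/i_wrist.png

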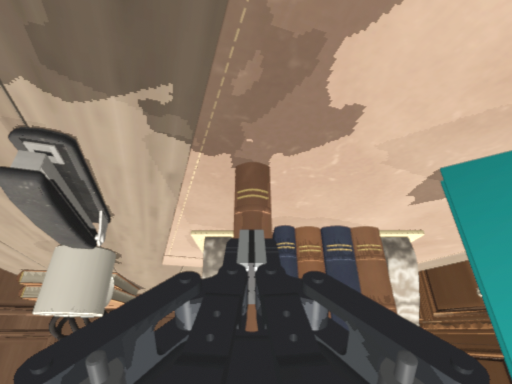

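Force is 3.4 N and the book slides straight: spine at (253,200), square in the view. Continuing.

```bash
python3 -m inch '[{"fingers":-1,"delta_pos":[0.5,-0.5,0],"twist":[0,0,0]},{"fingers":-1,"delta_pos":[0.5,-0.5,0],"twist":[0,0,0]},{"fingers":-1,"delta_pos":[0.5,-0.5,0],"twist":[0,0,0]},{"fingers":-1,"delta_pos":[0.5,-0.5,0],"twist":[0,0,0]},{"fingers":-1,"delta_pos":[0.5,-0.5,0],"twist":[0,0,0]}]';python3 - <<'E'
from h import *
go(W(.55,.177,.067)); f=grab('wrist','j');f=grab('scene','j')
E
```

```text
time: 12.22
tool_pos: [0.545, 0.0958, 0.0648]
tool_rot: [0.688, -0.369, 0.603, -0.165]
contact_force: [-0.5, 2.0, 0.3]
gripper_width: 0.003
t 12.22 stz [0.5479 0.0773 0.0648] F [ 0.13 -2.06  0.28] q [ 0.398  0.191  1.917 -0.835  1.255  0.449]
tool x,y,z in (e,d,up): [[-0.0, 0.707, -0.707], [0.0, -0.707, -0.707], [1.0, 0.0, -0.0]]
delta cm tool [ 6.89 -7.2   0.21]
```

View pics/j_wrist.png

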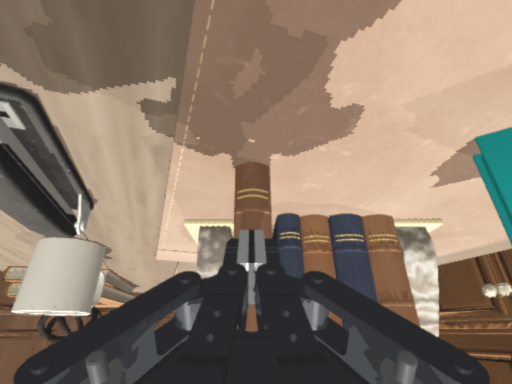

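View pics/j_scene.png

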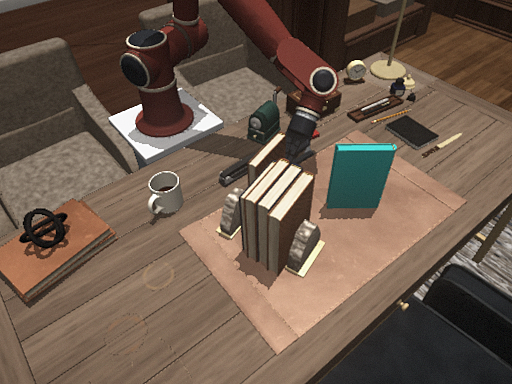

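```bash
python3 -m inch '[{"fingers":-1,"delta_pos":[0.5,-0.5,0],"twist":[0,0,0]},{"fingers":-1,"delta_pos":[0.5,-0.5,0],"twist":[0,0,0]},{"fingers":-1,"delta_pos":[0.5,-0.5,0],"twist":[0,0,0]},{"fingers":-1,"delta_pos":[0.5,-0.5,0],"twist":[0,0,0]},{"fingers":-1,"delta_pos":[0.5,-0.5,0],"twist":[0,0,0]}]';python3 -m inch '[{"fingers":-1,"delta_pos":[0.5,-0.5,0],"twist":[0,0,0]},{"fingers":-1,"delta_pos":[0.5,-0.5,0],"twist":[0,0,0]},{"fingers":-1,"delta_pos":[0.5,-0.5,0],"twist":[0,0,0]},{"fingers":-1,"delta_pos":[0.5,-0.5,0],"twist":[0,0,0]}]';python3 - <<'E'
from h import *
go(W(.55,.177,.067)); f=grab('wrist','k')
c=cloud(f)
for v in (170,180,190,200,210,220):
    print(v,[ (u,*st(c[v,u]).round(4)) for u in range(225,420,8) if st(c[v,u])[2]>.008])
E
```

```text
time: 12.95
tool_pos: [0.5559, 0.0622, 0.0648]
tool_rot: [0.688, -0.369, 0.603, -0.165]
contact_force: [-0.4, 3.2, 0.3]
gripper_width: 0.001
time: 13.45
tool_pos: [0.5647, 0.0353, 0.0648]
tool_rot: [0.688, -0.369, 0.603, -0.165]
contact_force: [-0.8, 2.1, 0.7]
gripper_width: -0.002
t 13.45 stz [0.5479 0.1409 0.0648] F [-0.1  -2.24  0.68] q [ 0.282  0.17   1.941 -0.871  1.178  0.382]
tool x,y,z in (e,d,up): [[0.0, 0.707, -0.707], [-0.0, -0.707, -0.707], [1.0, -0.0, 0.0]]
delta cm tool [ 2.4  -2.71  0.21]
170 [(241, np.float64(0.5411), np.float64(0.1483), np.float64(0.0107)), (249, np.float64(0.5468), np.float64(0.1475), np.float64(0.0112)), (257, np.float64(0.5523), np.float64(0.1469), np.float64(0.0115)), (265, np.float64(0.5581), np.float64(0.1493), np.float64(0.01))]
180 [(241, np.float64(0.5412), np.float64(0.1507), np.float64(0.0174)), (249, np.float64(0.5468), np.float64(0.147), np.float64(0.0195)), (257, np.float64(0.5523), np.float64(0.1475), np.float64(0.0192)), (265, np.float64(0.5579), np.float64(0.1503), np.float64(0.0176))]
190 [(241, np.float64(0.5414), np.float64(0.1492
[... 5205 characters left out ...]
64(0.1799), np.float64(0.0359)), (345, np.float64(0.6203), np.float64(0.1808), np.float64(0.0356)), (353, np.float64(0.6295), np.float64(0.1884), np.float64(0.0327)), (361, np.float64(0.6327), np.float64(0.1809), np.float64(0.0355)), (369, np.float64(0.6385), np.float64(0.1803), np.float64(0.0358)), (377, np.float64(0.6433), np.float64(0.1776), np.float64(0.0368)), (385, np.float64(0.6501), np.float64(0.179), np.float64(0.0363)), (393, np.float64(0.6576), np.float64(0.1816), np.float64(0.0353)), (401, np.float64(0.6653), np.float64(0.1842), np.float64(0.0342)), (409, np.float64(0.6702), np.float64(0.182), np.float64(0.0351)), (417, np.float64(0.6756), np.float64(0.1808), np.float64(0.0356))]
```

View pics/k_wrist.png

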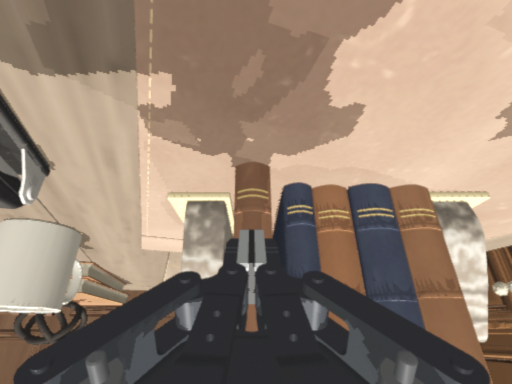

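The waiting spine is at t=0.146 and row_book_3's spine at 0.180, so about 33 mm remain.

```bash
python3 -m inch '[{"fingers":-1,"delta_pos":[0.5,-0.5,0],"twist":[0,0,0]},{"fingers":-1,"delta_pos":[0.5,-0.5,0],"twist":[0,0,0]},{"fingers":-1,"delta_pos":[0.5,-0.5,0],"twist":[0,0,0]},{"fingers":-1,"delta_pos":[0.4,-0.4,0],"twist":[0,0,0]},{"fingers":-1,"delta_pos":[0,0,0],"twist":[0,0,0]}]';cat > meas.py <<'E'
from h import *
import sys
go(); f=grab('wrist',sys.argv[1]); c=cloud(f); q=np.stack([c@e,c@d,c[...,2]],-1).reshape(-1,3)
for nm,s0,s1 in (('wait',.545,.554),('slump',.581,.589),('row3',.610,.618),('row2',.642,.650),('row1',.676,.684)):
    for z0 in (.015,.03,.1,.15):
        w=q[(q[:,0]>s0)&(q[:,0]<s1)&(q[:,2]>z0)&(q[:,2]<z0+.02)&(q[:,1]>.1)&(q[:,1]<.25)]
        if len(w)>4: print(nm,z0,len(w),np.median(w[:,1]).round(4),w[:,1].min().round(4))
E
python3 meas.py l
```

```text
time: 14.12
tool_pos: [0.5728, 0.0094, 0.0648]
tool_rot: [0.687, -0.37, 0.603, -0.166]
contact_force: [-0.1, 0.7, -0.2]
gripper_width: 0.001
t 14.12 stz [0.5476 0.1681 0.0648] F [ 0.09 -0.7  -0.22] q [ 0.233  0.166  1.947 -0.886  1.145  0.354]
tool x,y,z in (e,d,up): [[-0.001, 0.708, -0.707], [0.0, -0.707, -0.708], [1.0, 0.001, -0.001]]
wait 0.015 359 0.1742 0.1725
wait 0.03 393 0.174 0.1711
wait 0.1 1658 0.1059 0.1
slump 0.015 312 0.1765 0.1745
slump 0.03 345 0.1763 0.1741
slump 0.1 2495 0.1125 0.1
row3 0.015 284 0.1799 0.1783
row3 0.03 326 0.1799 0.1777
row2 0.015 297 0.1776 0.1762
row2 0.03 325 0.1774 0.1744
row2 0.1 349 0.1777 0.176
row1 0.015 292 0.1798 0.1782
row1 0.03 325 0.1797 0.177
row1 0.1 576 0.18 0.1774
```

View pics/l_wrist.png

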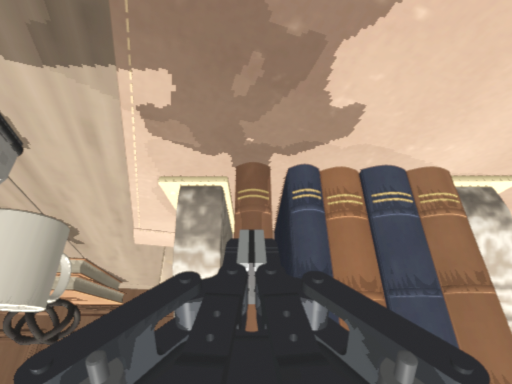

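```bash
python3 -m inch '[{"fingers":-1,"delta_pos":[0.2,-0.2,0],"twist":[0,0,0]},{"fingers":-1,"delta_pos":[0.15,-0.15,0],"twist":[0,0,0]},{"fingers":-1,"delta_pos":[0,0,0],"twist":[0,0,0]},{"fingers":-1,"delta_pos":[0,0,0],"twist":[0,0,0]}]';
python3 meas.py m
```

```text
time: 14.68
tool_pos: [0.5743, 0.0055, 0.0647]
tool_rot: [0.688, -0.37, 0.603, -0.165]
contact_force: [0.2, 1.1, -0.6]
gripper_width: -0.002
t 14.68 stz [0.5479 0.1723 0.0647] F [ 0.5  -0.95 -0.56] q [ 0.225  0.165  1.947 -0.887  1.139  0.348]
tool x,y,z in (e,d,up): [[-0.0, 0.707, -0.707], [-0.0, -0.707, -0.707], [1.0, -0.0, -0.0]]
wait 0.015 336 0.1781 0.1764
wait 0.03 380 0.1779 0.1756
wait 0.1 1998 0.1087 0.1003
slump 0.015 326 0.1765 0.1749
slump 0.03 361 0.1764 0.1741
slump 0.1 2497 0.1169 0.1007
row3 0.015 297 0.18 0.1783
row3 0.03 342 0.1798 0.1773
row2 0.015 298 0.1775 0.1758
row2 0.03 342 0.1774 0.1749
row2 0.1 404 0.1777 0.1753
row1 0.015 298 0.1798 0.178
row1 0.03 336 0.1796 0.1778
row1 0.1 590 0.18 0.1776
```

```bash
python3 -m inch '[{"fingers":-1,"delta_pos":[0.11,-0.11,0],"twist":[0,0,0]},{"fingers":-1,"delta_pos":[0,0,0],"twist":[0,0,0]},{"fingers":-1,"delta_pos":[0,0,0],"twist":[0,0,0]}]';
python3 meas.py n | head -6; python3 -m inch '[{"fingers":-1,"delta_pos":[-0.5,0.5,0],"twist":[0,0,0]},{"fingers":-1,"delta_pos":[-1,1,0],"twist":[0,0,0]},{"fingers":-1,"delta_pos":[-3,3,0],"twist":[0,0,0]},{"fingers":-1,"delta_pos":[-3,3,0],"twist":[0,0,0]},{"fingers":-1,"delta_pos":[-2,2,0],"twist":[0,0,0]}]';
python3 meas.py o
```

```text
time: 15.1
tool_pos: [0.5748, 0.004, 0.0647]
tool_rot: [0.688, -0.369, 0.603, -0.165]
contact_force: [-1.9, 1.8, -0.2]
gripper_width: 0.002
t 15.1 stz [0.5479 0.1738 0.0647] F [-1.3  -2.29 -0.22] q [ 0.222  0.165  1.947 -0.888  1.137  0.347]
tool x,y,z in (e,d,up): [[-0.0, 0.707, -0.707], [-0.0, -0.707, -0.707], [1.0, 0.0, -0.0]]
wait 0.015 337 0.1795 0.178
wait 0.03 383 0.1795 0.1771
wait 0.1 2013 0.1103 0.1008
slump 0.015 321 0.1765 0.1747
time: 15.78
tool_pos: [0.5326, 0.134, 0.065]
tool_rot: [0.688, -0.37, 0.603, -0.165]
contact_force: [-0.5, 0.4, 0.1]
gripper_width: -0.0
t 15.78 stz [0.548  0.0371 0.065 ] F [-0.3  -0.56  0.14] q [ 0.469  0.211  1.893 -0.811  1.301  0.489]
tool x,y,z in (e,d,up): [[0.001, 0.707, -0.707], [-0.001, -0.707, -0.707], [1.0, -0.002, 0.0]]
wait 0.1 110 0.1798 0.178
slump 0.015 129 0.1765 0.1746
slump 0.03 134 0.1764 0.1742
row3 0.015 120 0.1799 0.1783
row3 0.03 130 0.1797 0.1772
row2 0.015 130 0.1775 0.1758
row2 0.03 132 0.1774 0.1745
row2 0.1 7 0.178 0.1771
row1 0.015 121 0.1796 0.1782
row1 0.03 133 0.1796 0.1779
```

View pics/o_wrist.png

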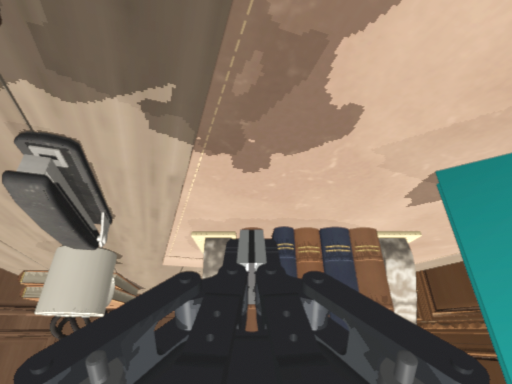

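The waiting spine reads 0.1798 against row_book_3's 0.1798, so it's flush. I'm moving the arm clear for a final look.

```bash
python3 -m inch '[{"fingers":-1,"delta_pos":[-5,1,0],"twist":[0,0,0]},{"fingers":-1,"delta_pos":[-5,-3,0],"twist":[0,0,0]},{"fingers":-1,"delta_pos":[-5,-3,0],"twist":[0,0,0]},{"fingers":-1,"delta_pos":[-4,-3,0],"twist":[0,0,0]},{"fingers":-1,"delta_pos":[0,0,0],"twist":[0,0,0]}]'
python3 - <<'E'
from h import *
go()
for n in ('scene','side','wrist'):
    f=grab(n,'p')
    c=cloud(f).reshape(-1,3);c=c[f['range_z'].ravel()>0];q=np.stack([c@e,c@d,c[:,2]],1)
    def pr(nm,z0,z1,s0,s1,t0=.14,t1=.36):
        w=q[(q[:,2]>z0)&(q[:,2]<z1)&(q[:,0]>s0)&(q[:,0]<s1)&(q[:,1]>t0)&(q[:,1]<t1)]
        if len(w)>8: print(n,nm,len(w),'s',np.percentile(w[:,0],[0,2,98,100]).round(4),'t',np.percentile(w[:,1],[0,1,50,99]).round(4),'z',np.median(w[:,2]).round(4))
    pr('wait top',.218,.232,.52,.57);pr('slump top',.206,.217,.5705,.597);pr('row3 top',.2335,.24,.595,.632)
    for z0 in (.05,.1,.15):
        pr('wait spine %g'%z0,z0,z0+.04,.545,.553,.15,.2);pr('slump spine',z0,z0+.04,.581,.589,.15,.2);pr('row3 spine',z0,z0+.04,.611,.619,.15,.2)
E
```

```text
time: 16.45
tool_pos: [0.511, 0.2078, 0.2617]
tool_rot: [0.691, -0.367, 0.6, -0.165]
contact_force: [0.7, -1.3, -0.8]
gripper_width: -0.003
t 16.45 stz [ 0.5502 -0.0398  0.2617] F [ 0.23  1.4  -0.79] q [ 0.598  0.023  1.73  -0.749  1.629  0.336]
tool x,y,z in (e,d,up): [[0.008, 0.706, -0.708], [0.006, -0.708, -0.706], [1.0, -0.001, 0.01]]
scene wait top 570 s [0.536  0.538  0.5644 0.5657] t [0.1791 0.1836 0.2594 0.3293] z 0.2235
scene slump top 233 s [0.576  0.5768 0.5869 0.5887] t [0.1778 0.1792 0.2566 0.3266] z 0.2119
scene row3 top 383 s [0.6002 0.6008 0.6309 0.6314] t [0.1787 0.1821 0.2595 0.3369] z 0.2348
side wait top 336 s [0.5354 0.5357 0.5609 0.5613] t [0.1773 0.178  0.241  0.3227] z 0.2214
side slump top 302 s [0.5739 0.5742 0.5966 0.597 ] t [0.1723 0.175  0.24   0.321 ] z 0.2094
side row3 top 73 s [0.5982 0.5984 0.6278 0.6283] t [0.1786 0.1786 0.2364 0.3364] z 0.2343
side wait spine 0.05 39 s [0.5454 0.5454 0.5512 0.5526] t [0.1759 0.1764 0.1791 0.182 ] z 0.072
side slump spine 40 s [0.581  0.5811 0.5887 0.5889] t [0.1727 0.1731 0.1763 0.1785] z 0.0666
side row3 spine 20 s
[... 412 characters left out ...]
41 0.1742 0.176  0.178 ] z 0.071
wrist row3 spine 100 s [0.611  0.6111 0.6188 0.619 ] t [0.1777 0.1781 0.1796 0.1816] z 0.0695
wrist wait spine 0.1 135 s [0.5452 0.5452 0.553  0.553 ] t [0.1775 0.1775 0.1795 0.1811] z 0.1203
wrist slump spine 127 s [0.581  0.5811 0.5887 0.5889] t [0.1742 0.1742 0.1762 0.1785] z 0.1212
wrist row3 spine 121 s [0.611  0.6112 0.6188 0.619 ] t [0.1781 0.1784 0.1799 0.1811] z 0.1202
wrist wait spine 0.15 86 s [0.5453 0.5453 0.5527 0.5527] t [0.1774 0.1776 0.1794 0.1808] z 0.1611
wrist slump spine 144 s [0.5811 0.5813 0.5886 0.589 ] t [0.1734 0.1736 0.1762 0.1785] z 0.1699
wrist row3 spine 142 s [0.6111 0.6112 0.6189 0.619 ] t [0.178  0.1783 0.1799 0.1817] z 0.1707
```

View pics/p_scene.png

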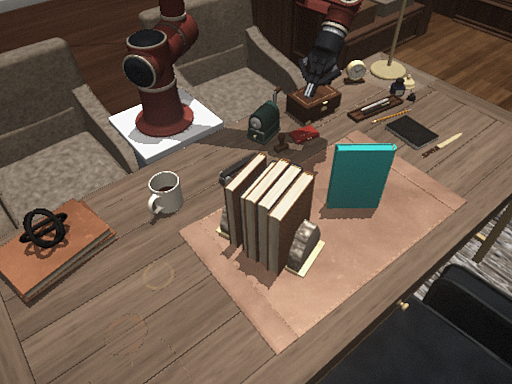

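View pics/p_side.png

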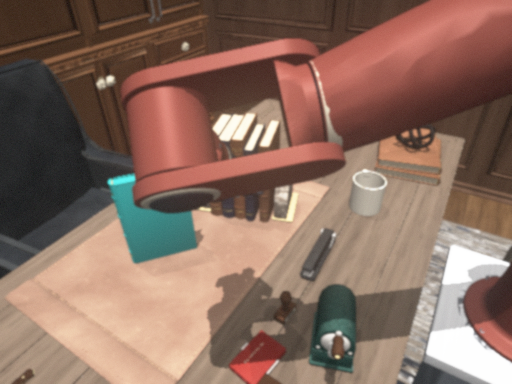

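View pics/p_wrist.png

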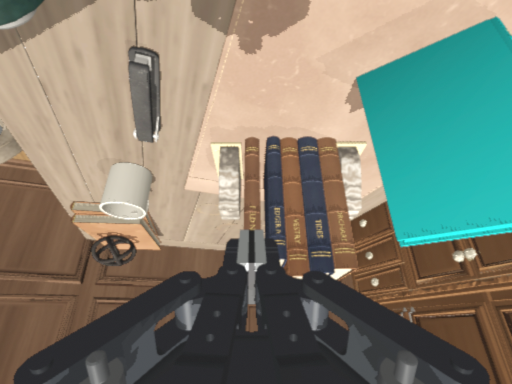

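The final views show all five books upright with the spines in line (wrist (250–340,140)). Stapler, mug and stamp sit at their original side-view pixels. Handing in.

```bash
python3 -c "
from plant import manip
print(manip.job_done()); print(manip.state()['time'])"
```

```text
the job is handed in; nothing more can be done
None
the job is handed in; nothing more can be done
```

I pushed the slumped book upright against row_book_3, then pushed the waiting brown book straight into the gap until its spine was flush. The job was handed in at about 16.6 s with the arm clear of everything.

**Last checks:**
- **Waiting book:** its spine lies within about 0.7 mm of row_book_3's spine at every height measured. It stands square, about 2–5 mm from the bookend plate and 11–13 mm from the blue book.
- **Slumped book:** it stands upright with no more than about 2 mm between it and row_book_3. The row did not shift beyond camera noise.
- **Bystanders:** the stapler, mug and stamp sit at the same pixels as at the start.

**What was off:**
- **Force spike:** while pressing the slumped book home, the fingertip force briefly reached about 37 N (wrist force about 41 N), well above the 2–5 N it needed. I backed off at once.
- **Wrist camera under load:** at that moment it read the row about 10 mm too far along. The fixed cameras showed the row had not moved.
- **Slumped book's spine:** it reads about 3 mm farther out than row_book_3's. I did not correct it, and row_book_2 also reads about 2 mm out.

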